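Load the analyser tray from the delivery rack in reverse order

TASK

Move the four sample containers from the white delivery rack into the pockets of the grey loading tray, one in each pocket, in reverse order: the container nearest the rack's carrying handle goes into the pocket farthest from the tray's black reader post, the next one into the next pocket, and so on, so that the container farthest from the handle ends beside the post. Keep them upright, do not drop them, and leave each standing flat in its pocket.

Things in the scene. Friction and masses are not known exactly. Their poses are not given: they have to be found in the camera images.
- jar: White plastic with a grey cap, loose, round about its z axis (up). Origin: centre of its underside. Squat jar: 44 mm in diameter up to 44 mm, then a cap 46 mm in diameter up to its full height of 64 mm. Can be gripped with the TCP 46 mm above its underside. About 120 g
- bottle: White plastic with a grey cap, loose, round about its z axis (up). Origin: centre of its underside. Shouldered bottle: 40 mm in diameter up to 60 mm, narrowing to a cap 24 mm in diameter, full height 88 mm. Can be gripped with the TCP 46 mm above its underside. About 140 g
- vial: White plastic with a grey cap, loose, round about its z axis (up). Origin: centre of its underside. Slim straight vial: 28 mm in diameter, cap 29 mm in diameter from 66 mm to its full height of 80 mm. Can be gripped with the TCP 50 mm above its underside. About 60 g
- flask: White plastic with a grey cap, loose, round about its z axis (up). Origin: centre of its underside. Conical flask: foot 46 mm in diameter, narrowing from 8 mm up to 22 mm in diameter at 52 mm; tall cap 26 mm in diameter from 62 mm to its full height of 92 mm. Can be gripped by the cap with the TCP 78 mm above its underside. About 100 g
- seat_jar: the shallow grey open seat, 66 x 72 mm outside and 16 mm high, fixed on the delivery rack, in which the jar stands at the start (it stays there and so marks the jar's starting place). Origin: centre of its underside; its floor is 4 mm above that. Axes parallel to the rack's; all four seats look alike
- seat_bottle: the shallow grey open seat, 66 x 72 mm outside and 16 mm high, fixed on the delivery rack, in which the bottle stands at the start (it stays there and so marks the bottle's starting place). Origin: centre of its underside; its floor is 4 mm above that. Axes parallel to the rack's; all four seats look alike
- seat_vial: the shallow grey open seat, 66 x 72 mm outside and 16 mm high, fixed on the delivery rack, in which the vial stands at the start (it stays there and so marks the vial's starting place). Origin: centre of its underside; its floor is 4 mm above that. Axes parallel to the rack's; all four seats look alike
- seat_flask: the shallow grey open seat, 66 x 72 mm outside and 16 mm high, fixed on the delivery rack, in which the flask stands at the start (it stays there and so marks the flask's starting place). Origin: centre of its underside; its floor is 4 mm above that. Axes parallel to the rack's; all four seats look alike
- rack: delivery rack, fixed: white board 325 x 84 x 12 mm with a steel carrying handle (arch, top at 55 mm) across one end, carrying the four seats in a row. Origin: underside, middle of the row. x runs along the row to the handle: seats centred at x = -102, -34, 34, 102 mm, y = 0; handle at x = 162. Seat floors are at z = 16 mm, rims at 28. Which container is in which seat varies
- tray: loading tray of the analyser, fixed: painted grey, a row of four open pockets 64 x 64 mm inside, and a black reader post (30 x 50 mm, top at 60 mm) at one end. Origin: underside, middle of the row. x runs along the row to the post: pockets centred at x = -102, -34, 34, 102 mm, y = 0; post at x = 168. Pocket floors are at z = 13 mm, rims at 25
Things that resemble listed ones, but are neither listed nor needed, are in the scene too. What is shaped like the jar but red or yellow is not meant. Leave any green or turquoise look-alike of the bottle alone.

How it is judged (in metres and radians):
At the end, for the whole second after the job is handed in: Every container rests upright (within 0.12 rad) in its own pocket, within 22 mm of its centre each way and 5 mm of its floor: the k-th from the handle on the rack is in the k-th pocket from the end away from the reader post (((x of seat_jar in the frame of rack between -0.132 and -0.072 m and x of jar in the frame of tray between 0.08 and 0.124 m) or (x of seat_jar in the frame of rack between -0.064 and -0.004 m and x of jar in the frame of tray between 0.012 and 0.056 m) or (x of seat_jar in the frame of rack between 0.004 and 0.064 m and x of jar in the frame of tray between -0.056 and -0.012 m) or (x of seat_jar in the frame of rack between 0.072 and 0.132 m and x of jar in the frame of tray between -0.124 and -0.08 m)) and y of jar in the frame of tray between -0.022 and 0.022 m and z of jar in the frame of tray between 0.008 and 0.018 m and angle between each of jar, bottle, vial, flask's own z axis and vertical below 0.12 rad and linear speed of each of jar, bottle, vial, flask below 0.02 m/s and angular speed of each of jar, bottle, vial, flask below 0.2 rad/s and ((x of seat_bottle in the frame of rack between -0.132 and -0.072 m and x of bottle in the frame of tray between 0.08 and 0.124 m) or (x of seat_bottle in the frame of rack between -0.064 and -0.004 m and x of bottle in the frame of tray between 0.012 and 0.056 m) or (x of seat_bottle in the frame of rack between 0.004 and 0.064 m and x of bottle in the frame of tray between -0.056 and -0.012 m) or (x of seat_bottle in the frame of rack between 0.072 and 0.132 m and x of bottle in the frame of tray between -0.124 and -0.08 m)) and y of bottle in the frame of tray between -0.022 and 0.022 m and z of bottle in the frame of tray between 0.008 and 0.018 m and ((x of seat_vial in the frame of rack between -0.132 and -0.072 m and x of vial in the frame of tray between 0.08 and 0.124 m) or (x of seat_vial in the frame of rack between -0.064 and -0.004 m and x of vial in the frame of tray between 0.012 and 0.056 m) or (x of seat_vial in the frame of rack between 0.004 and 0.064 m and x of vial in the frame of tray between -0.056 and -0.012 m) or (x of seat_vial in the frame of rack between 0.072 and 0.132 m and x of vial in the frame of tray between -0.124 and -0.08 m)) and y of vial in the frame of tray between -0.022 and 0.022 m and z of vial in the frame of tray between 0.008 and 0.018 m and ((x of seat_flask in the frame of rack between -0.132 and -0.072 m and x of flask in the frame of tray between 0.08 and 0.124 m) or (x of seat_flask in the frame of rack between -0.064 and -0.004 m and x of flask in the frame of tray between 0.012 and 0.056 m) or (x of seat_flask in the frame of rack between 0.004 and 0.064 m and x of flask in the frame of tray between -0.056 and -0.012 m) or (x of seat_flask in the frame of rack between 0.072 and 0.132 m and x of flask in the frame of tray between -0.124 and -0.08 m)) and y of flask in the frame of tray between -0.022 and 0.022 m and z of flask in the frame of tray between 0.008 and 0.018 m); the robot touches nothing.
It fails at once if a container is tipped over (tilted more than 40 degrees) (angle between any of jar, bottle, vial, flask's own z axis and vertical above 0.7 rad).
It fails at once if a container is dropped (moves free of the fingers at more than 0.7 m/s, a fall of about 25 mm) ((linear speed of jar above 0.7 m/s and contact force between jar and the fingers below 0.2 N) or (linear speed of bottle above 0.7 m/s and contact force between bottle and the fingers below 0.2 N) or (linear speed of vial above 0.7 m/s and contact force between vial and the fingers below 0.2 N) or (linear speed of flask above 0.7 m/s and contact force between flask and the fingers below 0.2 N)).
It also fails if it takes over 125 s, if anything falls off the work surface, if the arm or the gripper's body presses on something with over 40 N, if the wrist force passes 120 N, or if a joint passes its speed limit or range.

ROBOT

A 6-joint arm with a two-finger parallel gripper is mounted at the origin on the work surface. World frame = base frame: x ahead of the robot, y to its left, z up, the work surface at z = 0. Lengths are in mm, angles in rad, forces in N, time in s.
With the tool pointing down it reaches from about 250 to 725 mm from the base axis. Payload 9.7 kg.
Tool frame: the origin (TCP) lies between the finger pads, 19 mm behind the fingertips; this is the grasp point; z points along the fingers, x is the direction in which the jaws open and shut, and the axes are right-handed (so a half turn about z gives the same grasp; the last joint's range is limited). The gripper opens to 85 mm and grips with 20 to 120 N. Pads are 22 mm wide; open, the fingers measure 114 mm over their backs; the gripper's body (76 mm by 85 mm) begins 54 mm behind the grasp point. The pads swing forward as they close: fully open they stand 13 mm farther back than shut.
Start: joints at [-1.347, 0.087, 0.176, 1.66, 0, 1.571], TCP at [122.062, -536.281, 249.984] pointing down, gripper open.
Joint ranges: [-3.13, 3.13], [-0.85, 1.81], [-1.15, 1.24], [-2.2, 2.28], [-1.44, 1.52], [-3.14, 3.14]. Speed limits (rad/s): [2.22, 2.22, 2.57, 3.14, 3.14, 3.14].

INTERFACE

Orientations are given as a 3x3 rotation matrix whose columns are the frame's x, y, z axes.
In Python, from bench import r gives the robot as it stands.
- The arm moves only by the tool play_rows, never from a script. Its argument "deltas" is a list that holds one entry, the list of rows, each a list of 5 numbers: the shift along the tool's x, y, z in mm, then the turn about the tool's z in degrees, then the opening in per cent of the stroke, from 0 (shut) to 100 (fully open). In form: [[[tx, ty, tz, roll, grip], ...]]. A call has 1 to 5 rows; each row is the pose to reach, as a shift and turn from the pose commanded when the call began, along the tool's axes at that moment; what a row does not reach only later rows make up. A row lasts 1/10 s, in which the tool goes at most 50 mm and 8.59 degrees, less where a joint would pass 70% of its speed; a pose out of reach is approached as far as the arm can. A call with a gripper value outside its range is refused whole. The fingers move at their own pace and stop on an object; "force" is the grip in N (left out, the last holds). Time passes only in rows, so rows that repeat a pose let the fingers close. It gives the time, the measured TCP pose, the force and the opening at its end, in the units of the state.
- r.get_obs(): the state, without advancing time (a new reading comes with each control period).
- r.get_image(name): name is "side" or "top" or "wrist"; returns (picture, depth): 480x640x3 uint8, blue, green, red; 480x640 float32, mm along the optical axis (not along the pixel's ray), 0 where there is no reading.
- r.calibration(name): a dict with "fx", "fy", "cx", "cy" (pixels), "R" (3x3) and "t" (3): a world point X has camera coordinates R X + t; the wrist camera has in their place "mount" (4x4, takes a point from camera to tool coordinates, whose origin is the TCP and whose axes are the tool frame's). Camera axes: x right, y down, z forward; pixel columns grow to the right and rows downward; lengths in mm; the calibration is good to about 2 mm. A picture is of the moment at which its call begins: read the wrist's pose just before it. calibration takes no time and is no camera call.
- r.hand_in(): hands the job in, once; it reports no verdict.
The state is a dict: "t": time; "joints": joint angles; "qvel": joint speeds; "joint_efforts": joint torques, N m; "ee_pos": TCP position; "ee_rot": TCP orientation; "ft_force": force on the tool from outside, world axes, zero at the start; "ft_torque": the same for the moment, N m; "gripper_width": opening from 0.0 (shut) to 1.0 (fully open).
Only numpy, scipy, OpenCV 4.12 (cv2) and the standard library are available. Lean on these libraries where they do the work, as an engineer would, in place of code of your own. Each camera call takes 0.05 s, during which the arm holds its last target.

## Working session

There is one attempt and no reset: what is moved stays moved. The work goes in short steps, Python scripts to look and compute and a tool call to move; the robot and the scene stay as the last step left them, time stands still between calls to the robot, and variables do not carry over. Pictures are saved under pics/ and viewed, and the job is handed in when it is done.

Besides the shell and the picture viewer there is one more tool, called after "Request:" as name(argument=value, ...) on one line, values as JSON. play_rows: Moves the arm, as the interface text tells. Its arguments: {"type":"object","properties":{"deltas":{"type":"array","items":{"type":"array","items":{"type":"array","items":{"type":"number"}}}},"force":{"type":"number"}},"required":["deltas"]}

```bash
ls; mkdir -p pics
python3 - <<'E'
from bench import r
import cv2,numpy as np
o=r.get_obs(); print(o['t'],o['ee_pos'],np.round(o['ee_rot'],3),o['gripper_width'])
for n in ['top','side']:
    im,d=r.get_image(n); cv2.imwrite(f'pics/{n}0.png',im); np.save(f'pics/{n}0.npy',d)
    c=r.calibration(n); print(n,c['fx'],c['cx'],c['cy'],np.round(c['R'],3),np.round(c['t'],1), (-c['R'].T@c['t']).round())
E
```

```text
pics
0.0 [ 122.01515342 -536.06408181  249.25537814] [[ 0.222 -0.975 -0.   ]
 [-0.975 -0.222  0.001]
 [-0.001  0.    -1.   ]] 0.999591895046821
top 515.1490872513101 306.54180637955903 232.72459056428272 [[-0.011 -1.     0.015]
 [-0.991  0.009 -0.134]
 [ 0.134 -0.016 -0.991]] [-43.3 546.  871.6] [424. -34. 938.]
side 538.2819751558987 331.45493557959895 241.5478257110314 [[ 0.997 -0.081  0.007]
 [-0.037 -0.526 -0.85 ]
 [ 0.072  0.847 -0.527]] [-533.9   29.6 1058.4] [ 457. -924.  587.]
```

View pics/top0.png

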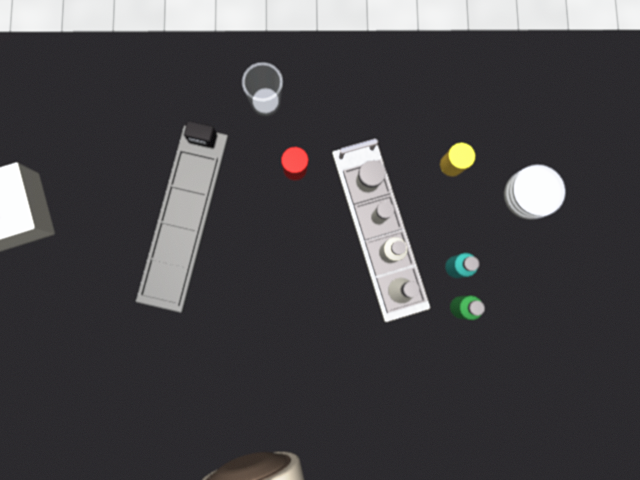

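View pics/side0.png

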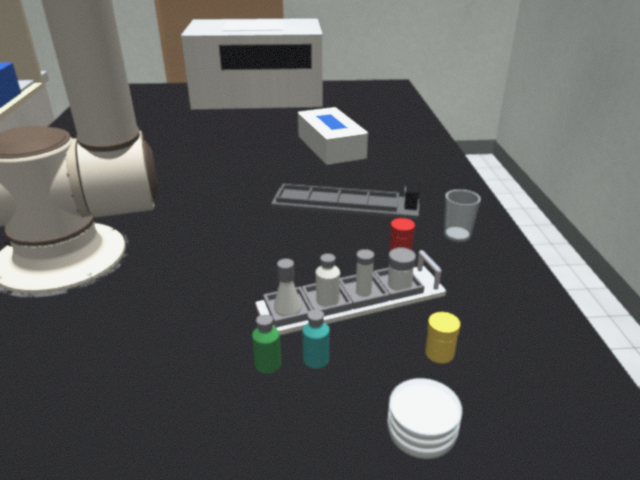

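The top view shows, from the handle at (358,148), the jar (371,173), vial (384,211), bottle (396,248) and flask (408,289). The tray's post is at (200,134), and its far end is at about (160,305). So the jar goes to tray x=-102, the vial to -34, the bottle to +34 and the flask to +102.

```bash
cat > h.py <<'E'
import numpy as np,cv2
def ray(c,uv,z):
    uv=np.atleast_2d(uv).astype(float)
    d=np.c_[(uv[:,0]-c['cx'])/c['fx'],(uv[:,1]-c['cy'])/c['fy'],np.ones(len(uv))]@c['R']
    o=-c['R'].T@c['t']; s=(z-o[2])/d[:,2]; return o+d*s[:,None]
def proj(c,X):
    q=np.atleast_2d(X)@c['R'].T+c['t']; return np.c_[c['fx']*q[:,0]/q[:,2]+c['cx'],c['fy']*q[:,1]/q[:,2]+c['cy']]
E
python3 - <<'E'
from bench import r
from h import *
im=cv2.imread('pics/top0.png'); d=np.load('pics/top0.npy'); c=r.calibration('top')
hsv=cv2.cvtColor(im,cv2.COLOR_BGR2HSV); g=im.max(2)
def comp(mask,roi):
    m=np.zeros_like(mask); x0,y0,x1,y1=roi; m[y0:y1,x0:x1]=mask[y0:y1,x0:x1]
    cs,_=cv2.findContours(m,cv2.RETR_EXTERNAL,cv2.CHAIN_APPROX_NONE); k=max(cs,key=cv2.contourArea); return k[:,0,:]
m=(g>75).astype(np.uint8)*255
print('dark',g[350,300],g[300,160],g[310,400])
for nm,roi,z in [('tray',(120,110,240,330),20),('rack',(325,130,440,330),12)]:
    k=comp(m,roi); X=ray(c,k,z)[:,:2].astype(np.float32)
    print(nm,cv2.minAreaRect(X)); b=cv2.boxPoints(cv2.minAreaRect(X)); print(b.round(1))
    print(proj(c,np.c_[b,[z]*4]).round())
# depth heights
us,vs=np.meshgrid(np.arange(640),np.arange(480))
pc=np.stack([(us-c['cx'])/c['fx']*d,(vs-c['cy'])/c['fy']*d,d],-1)
W=(pc-c['t'])@c['R']; np.save('pics/W.npy',W)
for nm,(u,v) in dict(jar=(371,173),vial=(386,209),bottle=(398,248),flask=(410,289),board=(350,155),trayfloor=(165,270),post=(200,130),yell=(461,156),table=(300,350)).items(): print(nm,W[v,u].round(1),im[v,u])
E
python3 - <<'E'
import cv2
im=cv2.imread('pics/top0.png')
cv2.imwrite('pics/cr.png',cv2.resize(im[120:330,325:445],None,fx=3.4,fy=2.8*3.4/2.8)[:600] if 0 else cv2.resize(im[130:330,325:440],(345,600),interpolation=cv2.INTER_CUBIC))
cv2.imwrite('pics/cr2.png',cv2.resize(im[115:320,130:235],(307,600),interpolation=cv2.INTER_CUBIC))
E
```

```text
dark 46 165 247
tray ((580.0805053710938, 174.20443725585938), (85.27180480957031, 333.396728515625), 76.33283233642578)
[[408.  172.2]
 [732.   93.4]
 [752.1 176.2]
 [428.2 255. ]]
[[181. 313.]
 [228. 134.]
 [183. 124.]
 [134. 302.]]
rack ((556.8280029296875, -183.47341918945312), (330.3351135253906, 90.40254974365234), 15.815091133117676)
[[ 385.6 -185. ]
 [ 410.2 -272. ]
 [ 728.1 -181.9]
 [ 703.4  -95. ]]
[[384. 323.]
 [432. 309.]
 [377. 137.]
 [330. 150.]]
jar [ 641.3 -159.3   81.6] [204 203 209]
vial [ 576.3 -180.6   95. ] [201 200 206]
bottle [ 510.  -196.7  103.5] [205 204 210]
flask [ 443.2 -213.2  106.6] [206 204 210]
board [ 693.8 -131.5   10.9] [250 249 248]
trayfloor [483.7 203.8  15.2] [177 179 179]
post [727.2 137.5  58.5] [64 62 65]
yell [ 675.2 -320.9   64.3] [123 253 253]
table [339.8 -35.5   0. ] [46 43 43]
```

View pics/cr.png

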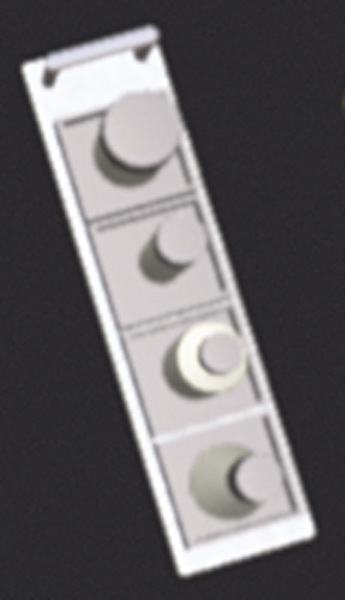

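View pics/cr2.png

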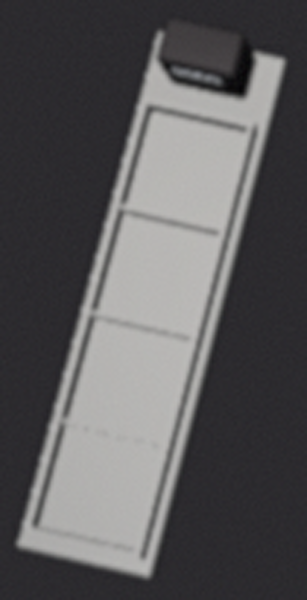

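Run:
```python
from bench import r
from h import *
im=cv2.imread('pics/top0.png'); c=r.calibration('top'); W=np.load('pics/W.npy')
# caps by height
for nm,(u,v),zt,cap in [('jar',(371,173),80,46),('vial',(386,209),96,29),('bottle',(398,248),104,24),('flask',(410,289),108,26)]:
    m=np.zeros((480,640),np.uint8); m[v-22:v+22,u-22:u+22]=(W[v-22:v+22,u-22:u+22,2]>zt-9)
    n,l,s,ce=cv2.connectedComponentsWithStats(m); i=1+s[1:,4].argmax()
    X=ray(c,ce[i],zt)[0]; sc=940-zt; print(nm,ce[i].round(1),s[i,2:],X.round(1),'diam',round(2*np.sqrt(s[i,4]/np.pi)*sc/515,1))
# tray pocket corners
q=np.array([(150,108),(247,128),(38,527),(132,548)])/2.925+[130,115]
T=ray(c,q,20)[:,:2]; print(T.round(1)); cen=T.mean(0); print('centre',cen, 'w',np.linalg.norm(T[0]-T[1]),np.linalg.norm(T[2]-T[3]),'l',np.linalg.norm(T[0]-T[2]),np.linalg.norm(T[1]-T[3]))
dd=T[0]+T[1]-T[2]-T[3]; print('yaw',np.degrees(np.arctan2(dd[1],dd[0])))
# post top by height
m=np.zeros((480,640),np.uint8); m[110:160,170:230]=(W[110:160,170:230,2]>52)
n,l,s,ce=cv2.connectedComponentsWithStats(m); print(ray(c,ce[1:],60).round(1),s[1:])
# rack: board edges as lines: low-height white pixels only
g=im.min(2); m=((g>225)&(abs(W[...,2]-12)<6)).astype(np.uint8); m[:,:320]=0;m[:,445:]=0;m[:125]=0;m[330:]=0
k,_=cv2.findContours(m,cv2.RETR_EXTERNAL,cv2.CHAIN_APPROX_NONE); k=np.vstack(k)[:,0]; print(cv2.minAreaRect(ray(c,k,12)[:,:2].astype(np.float32)))
```

```text
jar [371.6 172.6] [ 27  27 561] [ 642.4 -160.6   80. ] diam 44.6
vial [384.9 209.4] [ 18  18 241] [ 575.5 -178.6   96. ] diam 28.7
bottle [398.1 246.9] [ 15  15 173] [ 511.8 -196.8  104. ] diam 24.1
flask [410.7 288.7] [ 17  16 213] [ 443.7 -214.   108. ] diam 26.6
[[699.1 178.4]
 [685.8 117.8]
 [439.5 240. ]
 [426.4 183.4]]
centre [562.69105926 179.90128263] w 62.12788450921196 58.15981173088309 l 266.79047188508713 267.6129777204635
yaw -13.77234167476612
[[746.8 123.4  60. ]
 [724.4 139.7  60. ]
 [703.  128.   60. ]
 [699.1  89.5  60. ]
 [688.7 157.5  60. ]] [[208 119   1   1   1]
 [184 121  30  22 481]
 [205 143   1   1   1]
 [227 145   1   1   1]
 [188 151   1   1   1]]
((555.9876708984375, -182.61874389648438), (322.8341064453125, 82.68184661865234), 15.895292282104492)
```

```bash
cat >> h.py <<'E'
def plan(r,x,y,z,yaw):
    o=r.get_obs(); R=np.array(o['ee_rot']); p=np.array(o['ee_pos']); d=R.T@(np.array([x,y,z])-p)
    cy=np.degrees(np.arctan2(R[1,0],R[0,0])); t=(cy-yaw+180)%360-180
    print('t',round(o['t'],2),'pos',p.round(1),'yaw',round(cy,1),'tilt',np.round(R[2,2],4),'j1,j6',np.round(np.degrees(np.array(o['joints'])[[0,5]]),1),'F',np.round(o['ft_force'],1),'w',round(o['gripper_width'],3))
    print('  delta tool',d.round(1),'roll',round(t,1),'or',round(t-360*np.sign(t),1))
E
python3 -c "
from bench import r
from h import *
plan(r,642.4,-160.6,250,105.9)"
```

```text
t 0.1 pos [ 122.  -536.1  249.3] yaw -77.2 tilt -1.0 j1,j6 [-77.2  90. ] F [0.9 0.4 0.2] w 0.996
  delta tool [-2.507e+02 -5.907e+02 -4.000e-01] roll 176.9 or -183.1
```

Request:
play_rows(deltas=[[[0,0,0,-8,100],[0,20,0,-16,100],[0,-20,0,-24,100],[0,-60,0,-32,100],[0,-100,0,-40,100]]])

```text
t: 0.6
ee_pos: [220.2, -513.8, 249.6]
ee_rot: [[0.799, -0.601, -0.0], [-0.601, -0.799, 0.001], [-0.0, -0.0, -1.0]]
ft_force: [0.9, -1.3, 0.4]
gripper_width: 1.0
```

```bash
python3 -c "
from bench import r
from h import *
plan(r,642.4,-160.6,250,105.9)"
```

```text
t 0.6 pos [ 220.2 -513.8  249.6] yaw -36.9 tilt -1.0 j1,j6 [-66.8  60.1] F [ 0.9 -1.3  0.4] w 1.0
  delta tool [ 1.252e+02 -5.360e+02 -3.000e-01] roll -142.8 or 217.2
```

Request:
play_rows(deltas=[[[8,-35,0,-8,100],[16,-70,0,-16,100],[24,-105,0,-24,100],[32,-140,0,-32,100],[40,-175,0,-40,100]]])

```text
t: 1.1
ee_pos: [358.1, -397.7, 249.7]
ee_rot: [[0.998, 0.055, -0.0], [0.055, -0.998, 0.0], [-0.0, -0.0, -1.0]]
ft_force: [0.1, -0.4, 0.0]
gripper_width: 1.0
```

```bash
python3 -c "
from bench import r
from h import *
plan(r,642.4,-160.6,250,105.9)"
```

```text
t 1.1 pos [ 358.1 -397.7  249.7] yaw 3.1 tilt -1.0 j1,j6 [-48.   38.9] F [ 0.1 -0.4  0. ] w 1.0
  delta tool [ 296.9 -221.1   -0.4] roll -102.8 or 257.2
```

Request:
play_rows(deltas=[[[30,-22,0,-8,100],[60,-44,0,-16,100],[90,-66,0,-24,100],[120,-88,0,-32,100],[150,-110,0,-40,100]]])

```text
t: 1.6
ee_pos: [502.5, -280.3, 249.6]
ee_rot: [[0.729, 0.684, -0.001], [0.684, -0.729, 0.0], [-0.0, -0.001, -1.0]]
ft_force: [-0.1, -0.5, -0.6]
gripper_width: 1.001
```

```bash
python3 -c "
from bench import r
from h import *
plan(r,642.4,-160.6,250,105.9)"
```

```text
t 1.6 pos [ 502.5 -280.3  249.6] yaw 43.2 tilt -1.0 j1,j6 [-29.2  17.7] F [-0.1 -0.5 -0.6] w 1.001
  delta tool [183.9   8.3  -0.4] roll -62.7 or 297.3
```

Request:
play_rows(deltas=[[[30,2,0,-8,100],[60,3,0,-16,100],[90,4,0,-24,100],[120,6,0,-32,100],[150,7,0,-40,100]]])

```text
t: 2.1
ee_pos: [617.2, -183.8, 249.4]
ee_rot: [[0.119, 0.993, -0.001], [0.993, -0.119, 0.0], [0.0, -0.001, -1.0]]
ft_force: [0.1, 0.0, -0.8]
gripper_width: 1.005
```

```bash
python3 -c "
from bench import r
from h import *
plan(r,642.4,-160.6,200,105.9)"
```

```text
t 2.1 pos [ 617.2 -183.8  249.4] yaw 83.2 tilt -1.0 j1,j6 [-16.6  -9.7] F [ 0.1  0.  -0.8] w 1.005
  delta tool [26.1 22.3 49.4] roll -22.7 or 337.3
```

Request:
play_rows(deltas=[[[10,8,10,-8,100],[20,16,25,-16,100],[26,22,40,-23,100],[26,22,40,-23,100],[26,22,40,-23,100]]])

```text
t: 2.6
ee_pos: [641.1, -161.7, 209.8]
ee_rot: [[-0.269, 0.963, -0.001], [0.963, 0.269, 0.0], [0.001, -0.001, -1.0]]
ft_force: [-0.2, -0.6, 0.5]
gripper_width: 1.0
```

Run:
```python
from bench import r
from h import *
o=r.get_obs(); plan(r,642.4,-160.6,62,105.9)
im,d=r.get_image('wrist'); c=r.calibration('wrist'); cv2.imwrite('pics/w1.png',im); np.save('pics/w1.npy',d)
M=np.array(c['mount']); print(M.round(2))
T=np.eye(4);T[:3,:3]=o['ee_rot'];T[:3,3]=o['ee_pos']; C=T@M
cc=dict(c,R=C[:3,:3].T,t=-C[:3,:3].T@C[:3,3])
for n,p in dict(jar=(642.4,-160.6,80),vial=(575.5,-178.6,96),bottle=(511.8,-196.8,104),flask=(443.7,-214,108)).items(): print(n,proj(cc,np.array(p)).round(1))
```

```text
t 2.6 pos [ 641.1 -161.7  209.8] yaw 105.6 tilt -1.0 j1,j6 [-14.2 -29.8] F [-0.2 -0.6  0.5] w 1.0
  delta tool [  0.6   1.7 147.8] roll -0.3 or 359.7
[[   1.     -0.     -0.      0.45]
 [   0.      0.96    0.29  -72.92]
 [   0.     -0.29    0.96 -124.55]
 [   0.      0.      0.      1.  ]]
jar [[316.3 242. ]]
vial [[317.5 126.9]]
bottle [[316.8 -17. ]]
flask [[ 321.  -209.3]]
```

View pics/w1.png

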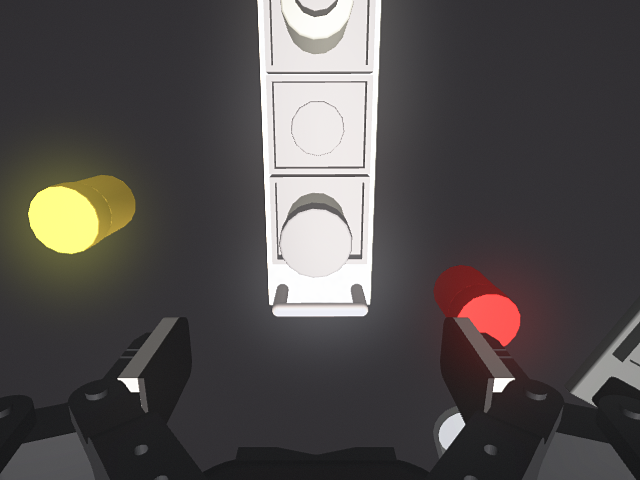

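The wrist view shows the jar cap at (316,242) and the vial cap at (317,128). Both are within 1–2 px of where the top-camera positions predicted. I'll descend on the jar.

Request:
play_rows(deltas=[[[1,2,40,0,100],[1,2,75,0,100],[1,2,105,0,100],[1,2,130,0,100],[1,2,147,0,100]]], force=40)

```text
t: 3.15
ee_pos: [642.5, -160.7, 62.1]
ee_rot: [[-0.269, 0.963, -0.001], [0.963, 0.269, 0.0], [0.0, -0.001, -1.0]]
ft_force: [-1.1, -0.4, -0.1]
gripper_width: 1.002
```

Request:
play_rows(deltas=[[[0,0,0,0,100],[0,0,0,0,60],[0,0,0,0,45],[0,0,0,0,30],[0,0,0,0,20]]], force=40)

```text
t: 3.65
ee_pos: [643.9, -160.4, 65.0]
ee_rot: [[-0.272, 0.962, 0.003], [0.962, 0.272, -0.001], [-0.001, 0.002, -1.0]]
ft_force: [0.5, 0.1, 6.3]
gripper_width: 0.525
```

Request:
play_rows(deltas=[[[0,0,0,0,20],[0,0,0,0,20],[0,0,0,0,20],[0,0,0,0,20],[0,0,0,0,20]]], force=40)

```text
t: 4.15
ee_pos: [643.9, -160.5, 65.0]
ee_rot: [[-0.272, 0.962, 0.003], [0.962, 0.272, -0.001], [-0.002, 0.002, -1.0]]
ft_force: [-0.9, -1.0, 6.1]
gripper_width: 0.528
```

Request:
play_rows(deltas=[[[0,0,-10,0,20],[0,0,-30,0,20],[0,0,-60,0,20],[0,0,-95,0,20],[0,0,-130,0,20]]])

```text
t: 4.65
ee_pos: [642.8, -160.1, 194.9]
ee_rot: [[-0.273, 0.962, -0.0], [0.962, 0.273, 0.0], [0.0, -0.0, -1.0]]
ft_force: [1.0, -0.6, -0.9]
gripper_width: 0.522
```

Run:
```python
from bench import r
from h import *
plan(r,463.6,204.2,190,76.2)
im,d=r.get_image('wrist'); cv2.imwrite('pics/w2.png',im)
```

```text
t 4.65 pos [ 642.8 -160.1  194.9] yaw 105.8 tilt -1.0 j1,j6 [-14.  -29.8] F [ 1.  -0.6 -0.9] w 0.522
  delta tool [399.3 -73.1   4.9] roll 29.6 or -330.4
```

View pics/w2.png

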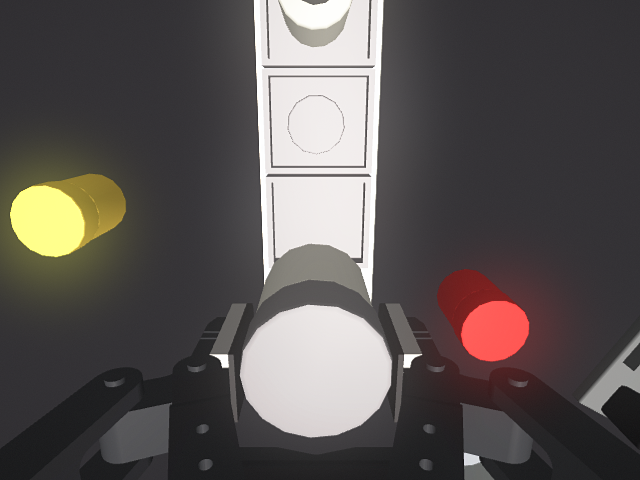

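The jar is held centred between the pads, with its cap at (316,370), and its seat is empty. I'll carry it to pocket -102.

Request:
play_rows(deltas=[[[25,-5,0,3,20],[60,-11,0,6,20],[100,-18,0,9,20],[140,-26,0,12,20],[180,-33,0,15,20]]])

```text
t: 5.2
ee_pos: [561.3, 5.2, 193.5]
ee_rot: [[-0.012, 1.0, 0.001], [1.0, 0.012, 0.0], [0.0, 0.001, -1.0]]
ft_force: [0.0, 1.3, -0.2]
gripper_width: 0.523
```

Run:
```python
from bench import r
from h import *
plan(r,463.6,204.2,190,76.2)
```

```text
t 5.2 pos [561.3   5.2 193.5] yaw 90.7 tilt -1.0 j1,j6 [ 0.5 -0.1] F [ 0.   1.3 -0.2] w 0.523
  delta tool [200.1 -95.4   3.5] roll 14.5 or -345.5
```

Request:
play_rows(deltas=[[[45,-22,0,3,20],[95,-45,0,6,20],[140,-67,0,9,20],[180,-86,0,12,20],[200,-95,0,14.5,20]]])

```text
t: 5.7
ee_pos: [462.5, 205.4, 193.9]
ee_rot: [[0.236, 0.972, 0.001], [0.972, -0.236, 0.001], [0.001, 0.0, -1.0]]
ft_force: [0.8, 0.1, -0.6]
gripper_width: 0.526
```

Request:
play_rows(deltas=[[[0,0,0,0,20],[0,0,0,0,20],[0,0,0,0,20]]])

```text
t: 6.0
ee_pos: [464.8, 202.0, 193.3]
ee_rot: [[0.237, 0.972, 0.0], [0.972, -0.237, -0.0], [0.0, 0.0, -1.0]]
ft_force: [-0.1, -0.2, -0.7]
gripper_width: 0.524
```

Run:
```python
from bench import r
from h import *
plan(r,463.6,204.2,62,76.2); o=r.get_obs()
im,d=r.get_image('wrist'); cv2.imwrite('pics/w3.png',im); np.save('pics/w3.npy',d)
c=r.calibration('wrist'); M=np.array(c['mount']); T=np.eye(4);T[:3,:3]=o['ee_rot'];T[:3,3]=o['ee_pos']; C=T@M
cc=dict(c,R=C[:3,:3].T,t=-C[:3,:3].T@C[:3,3])
a=np.radians(-13.8);u=np.array([np.cos(a),np.sin(a)]);v=np.array([-u[1],u[0]]);t0=np.array([562.7,179.9])
for k in (-102,-34,34): print(k,[proj(cc,np.r_[t0+(k+i)*u+j*v,25])[0].round().tolist() for i,j in ((-32,-32),(-32,32),(32,32),(32,-32))])
```

```text
t 6.0 pos [464.8 202.  193.3] yaw 76.3 tilt -1.0 j1,j6 [23.5 37.2] F [-0.1 -0.2 -0.7] w 0.524
  delta tool [  1.9  -1.7 131.3] roll 0.1 or -359.9
-102 [[271.0, 177.0], [365.0, 177.0], [362.0, 265.0], [274.0, 265.0]]
-34 [[274.0, 270.0], [362.0, 270.0], [359.0, 348.0], [276.0, 348.0]]
34 [[276.0, 353.0], [359.0, 353.0], [356.0, 422.0], [278.0, 422.0]]
```

View pics/w3.png

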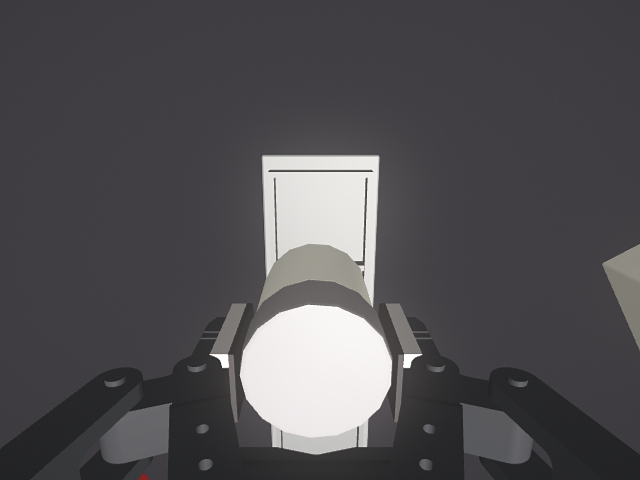

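The pocket outline in the wrist view runs from columns 275 to 367, with its top line at row 171. That puts the tray about 2 mm toward tool +x and 1.5 mm toward -y of my estimate, so I'll use tray centre (561.7,182.2).

Request:
play_rows(deltas=[[[4,-3,30,0,20],[4,-3,65,0,20],[4,-3,95,0,20],[4,-3,115,0,20],[4,-3,124,0,20]]])

```text
t: 6.55
ee_pos: [461.9, 205.8, 66.8]
ee_rot: [[0.238, 0.971, -0.003], [0.971, -0.238, -0.001], [-0.002, -0.002, -1.0]]
ft_force: [-0.0, 0.5, -1.1]
gripper_width: 0.526
```

Request:
play_rows(deltas=[[[0,0,1,0,20],[0,0,3,0,20],[0,0,5,0,20],[0,0,7,0,20],[0,0,7,0,20]]])

```text
t: 7.05
ee_pos: [462.6, 207.3, 62.3]
ee_rot: [[0.236, 0.972, 0.0], [0.972, -0.236, 0.0], [0.0, 0.0, -1.0]]
ft_force: [-0.2, 0.5, -1.5]
gripper_width: 0.526
```

Request:
play_rows(deltas=[[[0,0,0.5,0,20],[0,0,1,0,20],[0,0,1.5,0,20],[0,0,1.5,0,20],[0,0,1.5,0,20]]])

```text
t: 7.55
ee_pos: [462.7, 207.3, 61.9]
ee_rot: [[0.236, 0.972, 0.001], [0.972, -0.236, 0.0], [0.001, 0.001, -1.0]]
ft_force: [-2.8, -3.2, 10.3]
gripper_width: 0.522
```

Request:
play_rows(deltas=[[[0,0,0,0,52],[0,0,0,0,56],[0,0,0,0,62],[0,0,0,0,80],[0,0,0,0,100]]])

```text
t: 8.05
ee_pos: [462.4, 207.2, 60.3]
ee_rot: [[0.236, 0.972, -0.0], [0.972, -0.236, -0.0], [-0.0, -0.0, -1.0]]
ft_force: [-0.0, -0.3, -0.2]
gripper_width: 0.936
```

Request:
play_rows(deltas=[[[0,0,0,0,100],[0,0,-10,0,100],[0,0,-40,0,100],[0,0,-85,0,100],[0,0,-130,0,100]]])

```text
t: 8.55
ee_pos: [462.0, 207.0, 192.4]
ee_rot: [[0.237, 0.972, -0.0], [0.972, -0.237, -0.0], [-0.0, -0.0, -1.0]]
ft_force: [0.9, 0.5, 0.2]
gripper_width: 1.0
```

Run:
```python
from bench import r
from h import *
plan(r,575.5,-178.6,200,105.9); o=r.get_obs()
im,d=r.get_image('wrist'); cv2.imwrite('pics/w4.png',im)
```

```text
t 8.55 pos [462.  207.  192.4] yaw 76.3 tilt -1.0 j1,j6 [24.1 37.8] F [0.9 0.5 0.2] w 1.0
  delta tool [-347.8  201.5   -7.6] roll -29.6 or 330.4
```

View pics/w4.png

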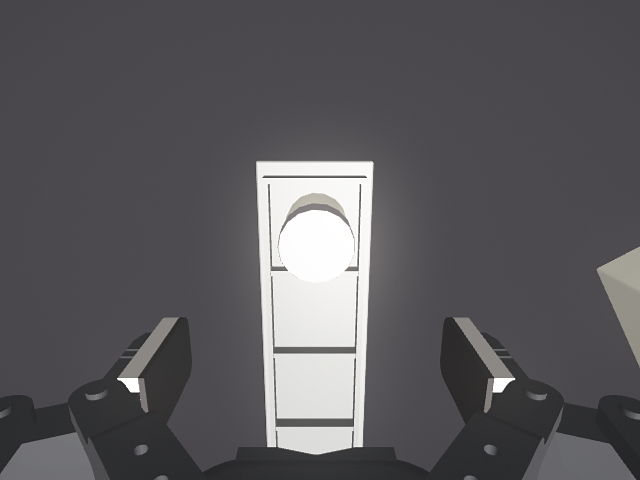

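The jar stands inside the end pocket, cap at (316,245) between the walls at columns 268 and 360. Next is the vial.

Request:
play_rows(deltas=[[[-30,18,-2,-3,100],[-70,41,-4,-6,100],[-110,64,-6,-9,100],[-150,87,-7,-12,100],[-190,110,-8,-15,100]]])

```text
t: 9.1
ee_pos: [524.7, -5.2, 199.5]
ee_rot: [[-0.025, 1.0, 0.001], [1.0, 0.025, 0.0], [0.0, 0.001, -1.0]]
ft_force: [1.2, 1.2, -0.2]
gripper_width: 0.997
```

Run:
```python
from bench import r
from h import *
plan(r,575.5,-178.6,200,105.9)
```

```text
t 9.1 pos [524.7  -5.2 199.5] yaw 91.5 tilt -1.0 j1,j6 [-0.6 -2. ] F [ 1.2  1.2 -0.2] w 0.997
  delta tool [-174.6   46.4   -0.4] roll -14.4 or 345.6
```

Request:
play_rows(deltas=[[[-45,12,0,-4,100],[-90,24,0,-8,100],[-135,36,0,-12,100],[-165,44,0,-14.4,100],[-174.5,46.5,0,-14.4,100]]])

```text
t: 9.6
ee_pos: [575.2, -179.7, 198.5]
ee_rot: [[-0.269, 0.963, -0.0], [0.963, 0.269, -0.0], [-0.0, -0.0, -1.0]]
ft_force: [0.2, 0.8, 0.1]
gripper_width: 1.0
```

Request:
play_rows(deltas=[[[0,0,0,0,100],[0,0,0,0,100],[0,0,0,0,100]]])

```text
t: 9.9
ee_pos: [574.8, -175.5, 199.0]
ee_rot: [[-0.272, 0.962, 0.0], [0.962, 0.272, 0.0], [0.0, 0.0, -1.0]]
ft_force: [0.5, -0.1, -1.1]
gripper_width: 0.999
```

Run:
```python
from bench import r
from h import *
plan(r,575.5,-178.6,66,105.9)
```

```text
t 9.9 pos [ 574.8 -175.5  199. ] yaw 105.8 tilt -1.0 j1,j6 [-17.  -32.8] F [ 0.5 -0.1 -1.1] w 0.999
  delta tool [ -3.2  -0.2 133. ] roll -0.1 or 359.9
```

Request:
play_rows(deltas=[[[-3,0,35,0,100],[-3,0,70,0,100],[-3,0,100,0,100],[-3,0,122,0,100],[-3,0,132,0,100]]])

```text
t: 10.4
ee_pos: [574.7, -178.1, 64.5]
ee_rot: [[-0.272, 0.962, -0.003], [0.962, 0.272, 0.001], [0.002, -0.002, -1.0]]
ft_force: [-0.0, 0.0, 0.6]
gripper_width: 1.001
```

Request:
play_rows(deltas=[[[0,0,0,0,80],[0,0,0,0,60],[0,0,0,0,45],[0,0,0,0,30],[0,0,0,0,10]]], force=30)

```text
t: 10.9
ee_pos: [576.3, -179.7, 67.8]
ee_rot: [[-0.271, 0.963, 0.002], [0.963, 0.271, -0.0], [-0.001, 0.002, -1.0]]
ft_force: [-0.8, 1.6, 6.5]
gripper_width: 0.324
```

Request:
play_rows(deltas=[[[0,0,0,0,10],[0,0,0,0,10],[0,0,0,0,10],[0,0,0,0,10],[0,0,0,0,10]]])

```text
t: 11.4
ee_pos: [576.3, -179.7, 67.8]
ee_rot: [[-0.271, 0.963, 0.002], [0.963, 0.271, -0.0], [-0.001, 0.002, -1.0]]
ft_force: [0.1, 1.7, 6.1]
gripper_width: 0.321
```

Request:
play_rows(deltas=[[[0,0,-10,0,10],[0,0,-30,0,10],[0,0,-60,0,10],[0,0,-100,0,10],[0,0,-140,0,10]]])

```text
t: 11.9
ee_pos: [575.2, -179.7, 208.2]
ee_rot: [[-0.271, 0.963, -0.001], [0.963, 0.271, -0.0], [0.0, -0.001, -1.0]]
ft_force: [0.3, -0.1, -0.4]
gripper_width: 0.327
```

Run:
```python
from bench import r
from h import *
a=np.radians(-13.8);u=np.array([np.cos(a),np.sin(a)]);t0=np.array([561.7,182.2])
for k in (-34,34,102): print(k,(t0+k*u).round(1))
p=t0-34*u
plan(r,*p,205,76.2)
```

```text
-34 [528.7 190.3]
34 [594.7 174.1]
102 [660.8 157.9]
t 11.9 pos [ 575.2 -179.7  208.2] yaw 105.7 tilt -1.0 j1,j6 [-17.3 -33.1] F [ 0.3 -0.1 -0.4] w 0.327
  delta tool [368.8  55.4   3.2] roll 29.5 or -330.5
```

Request:
play_rows(deltas=[[[25,4,0,3,10],[60,9,0,6,10],[100,15,0,9,10],[140,21,0,12,10],[180,27,0,15,10]]])

```text
t: 12.4
ee_pos: [552.5, 2.1, 207.1]
ee_rot: [[-0.01, 1.0, 0.0], [1.0, 0.01, -0.0], [-0.0, 0.0, -1.0]]
ft_force: [0.5, -0.5, -1.0]
gripper_width: 0.325
```

Run:
```python
from bench import r
from h import *
plan(r,528.7,190.3,205,76.2)
```

```text
t 12.4 pos [552.5   2.1 207.1] yaw 90.6 tilt -1.0 j1,j6 [ 0.2 -0.3] F [ 0.5 -0.5 -1. ] w 0.325
  delta tool [188.4 -21.9   2.1] roll 14.4 or -345.6
```

Request:
play_rows(deltas=[[[45,-5,0,4,10],[90,-10,0,7,10],[135,-16,0,11,10],[175,-20,0,14.4,10],[188,-22,0,14.4,10]]])

```text
t: 12.9
ee_pos: [527.8, 191.7, 206.9]
ee_rot: [[0.235, 0.972, 0.0], [0.972, -0.235, 0.001], [0.001, 0.0, -1.0]]
ft_force: [-0.7, -0.4, -0.6]
gripper_width: 0.323
```

Request:
play_rows(deltas=[[[0,0,0,0,10],[0,0,0,0,10],[0,0,0,0,10]]])

```text
t: 13.2
ee_pos: [528.8, 187.4, 206.6]
ee_rot: [[0.237, 0.971, 0.0], [0.971, -0.237, -0.0], [-0.0, 0.0, -1.0]]
ft_force: [-0.2, 0.9, -0.1]
gripper_width: 0.322
```

Run:
```python
from bench import r
from h import *
plan(r,528.7,190.3,64.8,76.2)
im,d=r.get_image('wrist'); cv2.imwrite('pics/w5.png',im)
```

```text
t 13.2 pos [528.8 187.4 206.6] yaw 76.3 tilt -1.0 j1,j6 [19.5 33.2] F [-0.2  0.9 -0.1] w 0.322
  delta tool [  2.8  -0.9 141.8] roll 0.1 or -359.9
```

View pics/w5.png

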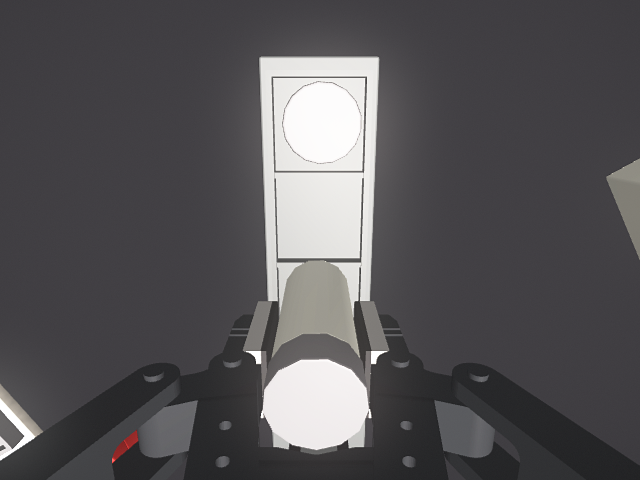

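The vial is held upright, and ahead the jar is centred in its pocket at (321,123). I'll lower the vial.

Request:
play_rows(deltas=[[[3,-1,35,0,10],[3,-1,70,0,10],[3,-1,105,0,10],[3,-1,125,0,10],[3,-1,136,0,10]]])

```text
t: 13.75
ee_pos: [527.6, 190.3, 68.4]
ee_rot: [[0.238, 0.971, -0.002], [0.971, -0.238, -0.001], [-0.002, -0.002, -1.0]]
ft_force: [-0.2, 0.7, 0.2]
gripper_width: 0.318
```

Request:
play_rows(deltas=[[[0,0,2,0,10],[0,0,4,0,10],[0,0,5,0,10],[0,0,6,0,10],[0,0,6,0,10]]])

```text
t: 14.25
ee_pos: [528.6, 191.9, 65.1]
ee_rot: [[0.236, 0.972, 0.001], [0.972, -0.236, 0.0], [0.001, 0.001, -1.0]]
ft_force: [-0.7, 0.9, 0.5]
gripper_width: 0.325
```

Request:
play_rows(deltas=[[[0,0,0.5,0,10],[0,0,1,0,10],[0,0,1.5,0,10],[0,0,1.5,0,10],[0,0,1.5,0,10]]])

```text
t: 14.75
ee_pos: [528.8, 192.0, 64.7]
ee_rot: [[0.236, 0.972, 0.002], [0.972, -0.236, 0.001], [0.001, 0.002, -1.0]]
ft_force: [-2.4, -0.6, 10.5]
gripper_width: 0.323
```

Request:
play_rows(deltas=[[[0,0,0,0,32],[0,0,0,0,36],[0,0,0,0,42],[0,0,0,0,65],[0,0,0,0,90]]])

```text
t: 15.25
ee_pos: [528.2, 191.7, 62.7]
ee_rot: [[0.236, 0.972, -0.0], [0.972, -0.236, -0.0], [-0.0, -0.0, -1.0]]
ft_force: [0.2, -0.3, -0.7]
gripper_width: 0.749
```

Request:
play_rows(deltas=[[[0,0,0,0,100],[0,0,0,0,100],[0,0,-40,0,100],[0,0,-90,0,100],[0,0,-130,0,100]]])

```text
t: 15.75
ee_pos: [528.2, 191.7, 195.4]
ee_rot: [[0.236, 0.972, 0.001], [0.972, -0.236, 0.0], [0.0, 0.001, -1.0]]
ft_force: [0.4, -0.3, 0.4]
gripper_width: 0.998
```

Run:
```python
from bench import r
from h import *
plan(r,511.8,-196.8,200,105.9)
im,d=r.get_image('wrist'); cv2.imwrite('pics/w6.png',im)
```

```text
t 15.75 pos [528.2 191.7 195.4] yaw 76.3 tilt -1.0 j1,j6 [20.  33.6] F [ 0.4 -0.3  0.4] w 0.998
  delta tool [-381.4   75.9   -4.7] roll -29.6 or 330.4
```

View pics/w6.png

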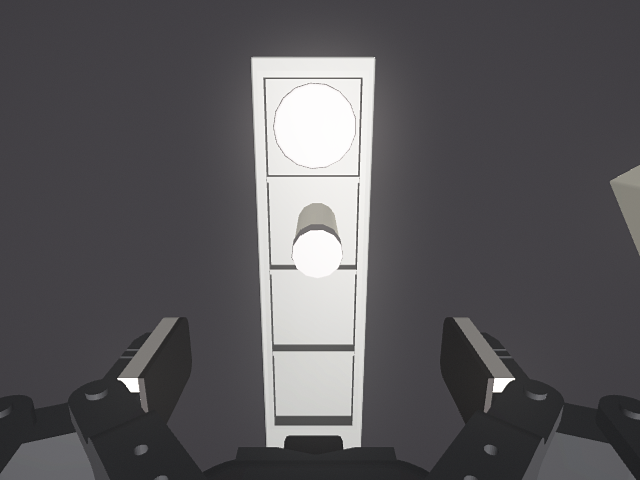

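The vial stands upright in the second pocket, cap at (317,253), and the post shows at the bottom of the view. Next is the bottle.

Request:
play_rows(deltas=[[[-30,6,-1,-3,100],[-70,14,-2,-6,100],[-115,23,-3,-9,100],[-160,32,-4,-12,100],[-200,40,-5,-15,100]]])

```text
t: 16.3
ee_pos: [519.5, -13.9, 198.1]
ee_rot: [[-0.025, 1.0, 0.0], [1.0, 0.025, -0.0], [-0.0, 0.0, -1.0]]
ft_force: [0.2, -0.1, 0.5]
gripper_width: 0.996
```

Run:
```python
from bench import r
from h import *
plan(r,511.8,-196.8,200,105.9)
```

```text
t 16.3 pos [519.5 -13.9 198.1] yaw 91.4 tilt -1.0 j1,j6 [-1.5 -3. ] F [ 0.2 -0.1  0.5] w 0.996
  delta tool [-182.7  -12.3   -1.9] roll -14.5 or 345.5
```

Request:
play_rows(deltas=[[[-45,-3,0,-4,100],[-90,-6,0,-8,100],[-135,-9,0,-12,100],[-170,-12,0,-14.5,100],[-186,-13,0,-14.5,100]]])

```text
t: 16.8
ee_pos: [510.6, -201.0, 197.8]
ee_rot: [[-0.271, 0.963, -0.0], [0.963, 0.271, -0.0], [-0.0, -0.0, -1.0]]
ft_force: [-0.5, 1.1, 0.6]
gripper_width: 0.996
```

Request:
play_rows(deltas=[[[0,0,0,0,100],[0,0,0,0,100],[0,0,0,0,100]]])

```text
t: 17.1
ee_pos: [511.4, -197.1, 198.0]
ee_rot: [[-0.273, 0.962, 0.0], [0.962, 0.273, 0.0], [0.0, 0.0, -1.0]]
ft_force: [1.0, 0.4, 0.2]
gripper_width: 0.997
```

Run:
```python
from bench import r
from h import *
plan(r,511.8,-196.8,62,105.9)
im,d=r.get_image('wrist'); cv2.imwrite('pics/w7.png',im)
```

```text
t 17.1 pos [ 511.4 -197.1  198. ] yaw 105.9 tilt -1.0 j1,j6 [-21.1 -37. ] F [1.  0.4 0.2] w 0.997
  delta tool [1.00e-01 5.00e-01 1.36e+02] roll -0.0 or 360.0
```

View pics/w7.png

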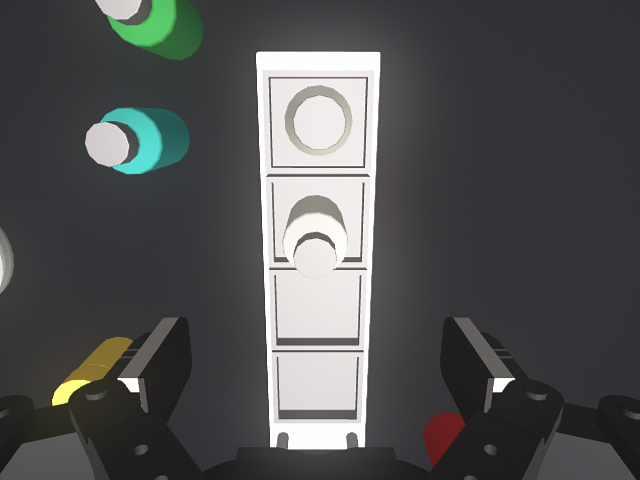

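The bottle, cap at (315,255), is centred between the fingers. The turquoise look-alike at (130,143) is clear of the left finger.

Request:
play_rows(deltas=[[[0,0,35,0,100],[0,0,70,0,100],[0,0,105,0,100],[0,0,125,0,100],[0,0,136,0,100]]])

```text
t: 17.65
ee_pos: [510.5, -196.9, 60.0]
ee_rot: [[-0.274, 0.962, -0.002], [0.962, 0.274, 0.001], [0.002, -0.002, -1.0]]
ft_force: [-0.8, 0.5, -0.1]
gripper_width: 0.995
```

Request:
play_rows(deltas=[[[0,0,0,0,80],[0,0,0,0,60],[0,0,0,0,45],[0,0,0,0,30],[0,0,0,0,15]]], force=40)

```text
t: 18.15
ee_pos: [512.1, -198.5, 63.8]
ee_rot: [[-0.273, 0.962, 0.003], [0.962, 0.273, -0.001], [-0.001, 0.002, -1.0]]
ft_force: [-0.3, 1.0, 5.8]
gripper_width: 0.457
```

Request:
play_rows(deltas=[[[0,0,0,0,15],[0,0,0,0,15],[0,0,0,0,15],[0,0,0,0,15],[0,0,0,0,15]]])

```text
t: 18.65
ee_pos: [512.1, -198.5, 63.8]
ee_rot: [[-0.273, 0.962, 0.003], [0.962, 0.273, -0.001], [-0.001, 0.002, -1.0]]
ft_force: [-0.4, 0.9, 5.9]
gripper_width: 0.458
```

Request:
play_rows(deltas=[[[0,0,-10,0,15],[0,0,-30,0,15],[0,0,-60,0,15],[0,0,-100,0,15],[0,0,-140,0,15]]])

```text
t: 19.15
ee_pos: [510.7, -198.2, 203.9]
ee_rot: [[-0.272, 0.962, -0.0], [0.962, 0.272, 0.0], [0.0, -0.0, -1.0]]
ft_force: [1.1, -0.5, -1.1]
gripper_width: 0.454
```

Run:
```python
from bench import r
from h import *
plan(r,594.7,174.1,200,76.2)
```

```text
t 19.15 pos [ 510.7 -198.2  203.9] yaw 105.8 tilt -1.0 j1,j6 [-21.2 -37. ] F [ 1.1 -0.5 -1.1] w 0.454
  delta tool [335.3 182.2   3.9] roll 29.6 or -330.4
```

Request:
play_rows(deltas=[[[25,14,0,3,15],[60,33,0,6,15],[95,52,0,9,15],[130,71,0,12,15],[165,90,0,15,15]]])

```text
t: 19.65
ee_pos: [552.8, -13.6, 202.9]
ee_rot: [[-0.012, 1.0, 0.001], [1.0, 0.012, -0.0], [-0.0, 0.001, -1.0]]
ft_force: [0.1, 0.3, -2.3]
gripper_width: 0.457
```

Run:
```python
from bench import r
from h import *
plan(r,594.7,174.1,200,76.2)
```

```text
t 19.65 pos [552.8 -13.6 202.9] yaw 90.7 tilt -1.0 j1,j6 [-1.4 -2.1] F [ 0.1  0.3 -2.3] w 0.457
  delta tool [187.2  44.1   2.9] roll 14.5 or -345.5
```

Request:
play_rows(deltas=[[[42,10,0,4,15],[85,20,0,7,15],[130,31,0,11,15],[170,41,0,14.5,15],[190,44,0,14.5,15]]])

```text
t: 20.15
ee_pos: [594.2, 178.7, 202.2]
ee_rot: [[0.236, 0.972, 0.0], [0.972, -0.236, 0.0], [0.0, -0.0, -1.0]]
ft_force: [-0.8, -1.3, -2.7]
gripper_width: 0.455
```

Request:
play_rows(deltas=[[[0,0,0,0,15],[0,0,0,0,15],[0,0,0,0,15]]])

```text
t: 20.45
ee_pos: [594.0, 174.7, 202.4]
ee_rot: [[0.237, 0.971, 0.0], [0.971, -0.237, -0.0], [-0.0, 0.0, -1.0]]
ft_force: [-0.2, -0.9, -1.7]
gripper_width: 0.453
```

Run:
```python
from bench import r
from h import *
plan(r,594.7,174.1,60.8,76.2)
im,d=r.get_image('wrist'); cv2.imwrite('pics/w8.png',im)
```

```text
t 20.45 pos [594.  174.7 202.4] yaw 76.3 tilt -1.0 j1,j6 [16.4 30.1] F [-0.2 -0.9 -1.7] w 0.453
  delta tool [ -0.4   0.8 141.6] roll 0.1 or -359.9
```

View pics/w8.png

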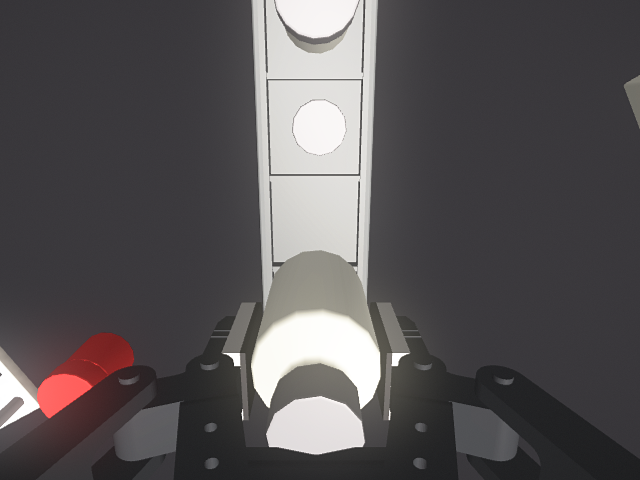

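The bottle is upright and the third pocket is free below it. The vial, at (319,127), is centred in its pocket.

Request:
play_rows(deltas=[[[0,1,35,0,15],[0,1,70,0,15],[0,1,105,0,15],[0,1,125,0,15],[0,1,136,0,15]]])

```text
t: 21.0
ee_pos: [594.1, 174.0, 64.0]
ee_rot: [[0.238, 0.971, -0.002], [0.971, -0.238, -0.001], [-0.001, -0.002, -1.0]]
ft_force: [-0.3, -0.1, -1.9]
gripper_width: 0.457
```

Request:
play_rows(deltas=[[[0,0,2,0,15],[0,0,4,0,15],[0,0,5,0,15],[0,0,6,0,15],[0,0,6,0,15]]])

```text
t: 21.5
ee_pos: [595.5, 175.5, 60.9]
ee_rot: [[0.236, 0.972, 0.001], [0.972, -0.236, 0.0], [0.001, 0.001, -1.0]]
ft_force: [0.5, 0.6, 0.2]
gripper_width: 0.455
```

Request:
play_rows(deltas=[[[0,0,0.5,0,15],[0,0,1,0,15],[0,0,1,0,15],[0,0,1,0,15]]])

```text
t: 21.9
ee_pos: [595.6, 175.6, 60.8]
ee_rot: [[0.236, 0.972, 0.002], [0.972, -0.236, 0.0], [0.001, 0.002, -1.0]]
ft_force: [-1.9, 0.1, 7.8]
gripper_width: 0.455
```

Request:
play_rows(deltas=[[[0,0,0,0,46],[0,0,0,0,50],[0,0,0,0,56],[0,0,0,0,75],[0,0,0,0,100]]])

```text
t: 22.4
ee_pos: [594.9, 175.4, 58.8]
ee_rot: [[0.236, 0.972, -0.0], [0.972, -0.236, -0.0], [-0.0, -0.0, -1.0]]
ft_force: [-0.2, 0.0, -0.4]
gripper_width: 0.873
```

Request:
play_rows(deltas=[[[0,0,0,0,100],[0,0,0,0,100],[0,0,-40,0,100],[0,0,-90,0,100],[0,0,-140,0,100]]])

```text
t: 22.9
ee_pos: [594.5, 175.2, 200.2]
ee_rot: [[0.236, 0.972, -0.001], [0.972, -0.236, -0.0], [-0.001, -0.001, -1.0]]
ft_force: [0.1, 1.3, 1.7]
gripper_width: 1.0
```

Run:
```python
from bench import r
from h import *
plan(r,443.7,-214,200,105.9)
im,d=r.get_image('wrist'); cv2.imwrite('pics/w9.png',im)
```

```text
t 22.9 pos [594.5 175.2 200.2] yaw 76.3 tilt -1.0 j1,j6 [16.4 30.1] F [0.1 1.3 1.7] w 1.0
  delta tool [-413.8  -54.5    0.5] roll -29.6 or 330.4
```

View pics/w9.png

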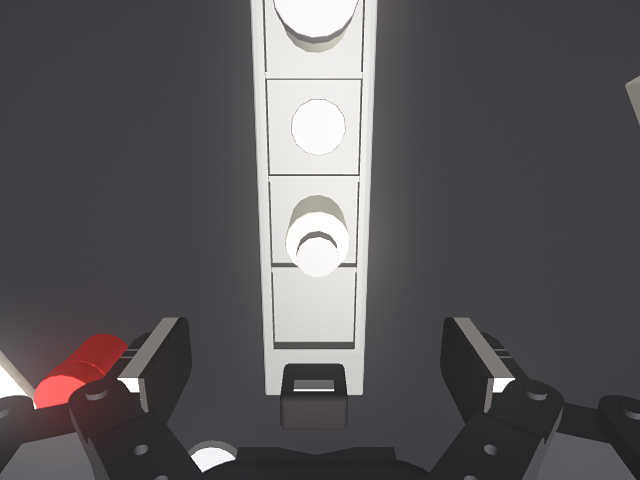

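The bottle stands in the third pocket with its cap at (317,257). Last is the flask.

Request:
play_rows(deltas=[[[-30,-4,0,-3,100],[-75,-10,0,-6,100],[-120,-16,0,-9,100],[-165,-22,0,-12,100],[-210,-28,0,-15,100]]])

```text
t: 23.45
ee_pos: [517.3, -23.4, 199.0]
ee_rot: [[-0.026, 1.0, 0.0], [1.0, 0.026, -0.0], [-0.0, 0.0, -1.0]]
ft_force: [1.3, -1.0, 0.3]
gripper_width: 0.999
```

Run:
```python
from bench import r
from h import *
plan(r,443.7,-214,200,105.9)
```

```text
t 23.45 pos [517.3 -23.4 199. ] yaw 91.5 tilt -1.0 j1,j6 [-2.6 -4.1] F [ 1.3 -1.   0.3] w 0.999
  delta tool [-188.6  -78.4   -1. ] roll -14.4 or 345.6
```

Request:
play_rows(deltas=[[[-45,-19,0,-4,100],[-90,-37,0,-8,100],[-135,-56,0,-12,100],[-172,-72,0,-14.5,100],[-191,-79,0,-14.5,100]]])

```text
t: 23.95
ee_pos: [442.2, -217.3, 199.2]
ee_rot: [[-0.272, 0.962, 0.0], [0.962, 0.272, -0.001], [-0.001, 0.0, -1.0]]
ft_force: [-0.2, -0.5, -0.4]
gripper_width: 1.001
```

Request:
play_rows(deltas=[[[0,0,0,0,100],[0,0,0,0,100],[0,0,0,0,100]]])

```text
t: 24.25
ee_pos: [443.9, -214.1, 199.0]
ee_rot: [[-0.273, 0.962, 0.0], [0.962, 0.273, 0.0], [0.0, 0.0, -1.0]]
ft_force: [-0.2, -0.7, -0.3]
gripper_width: 1.002
```

Run:
```python
from bench import r
from h import *
plan(r,443.7,-214,94,105.9)
im,d=r.get_image('wrist'); cv2.imwrite('pics/w10.png',im)
```

```text
t 24.25 pos [ 443.9 -214.1  199. ] yaw 105.9 tilt -1.0 j1,j6 [-25.7 -41.6] F [-0.2 -0.7 -0.3] w 1.002
  delta tool [ 1.00e-01 -2.00e-01  1.05e+02] roll -0.0 or 360.0
```

View pics/w10.png

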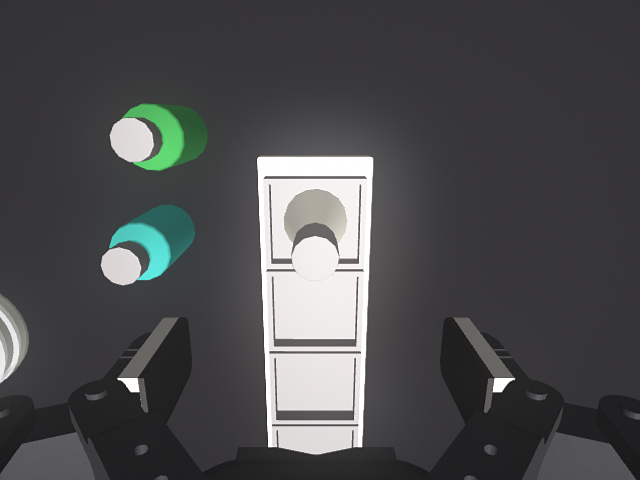

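Run:
```python
from bench import r
from h import *
c=r.calibration('top'); a=np.radians(15.9);u=np.array([np.cos(a),np.sin(a)]);v=np.array([-u[1],u[0]])
for uv in ((471,264),(477,308)):
    X=ray(c,uv,88)[0]; d=X[:2]-[443.7,-214]; print(X.round(),'row',d@u,'jaw',d@v)
```

```text
[ 484. -320.   88.] row 9.452124252505703 jaw -113.13634312574524
[ 412. -326.   88.] row -61.704042152312866 jaw -99.07934109006253
```

The look-alike's near edge is 93 mm from the flask along the jaw axis, against a finger half-width of 57 mm. That is clear, and I'll narrow the jaws during the descent for extra margin.

Request:
play_rows(deltas=[[[0,0,20,0,65],[0,0,50,0,65],[0,0,80,0,65],[0,0,97,0,65],[0,0,105,0,65]]])

```text
t: 24.8
ee_pos: [443.2, -213.5, 92.2]
ee_rot: [[-0.274, 0.962, -0.002], [0.962, 0.274, 0.001], [0.002, -0.002, -1.0]]
ft_force: [-0.5, -1.2, -0.2]
gripper_width: 0.653
```

Request:
play_rows(deltas=[[[0,0,0,0,65],[0,0,0,0,50],[0,0,0,0,35],[0,0,0,0,20],[0,0,0,0,8]]], force=35)

```text
t: 25.3
ee_pos: [444.2, -215.0, 95.2]
ee_rot: [[-0.273, 0.962, 0.002], [0.962, 0.273, -0.001], [-0.001, 0.002, -1.0]]
ft_force: [-0.9, 1.2, 6.9]
gripper_width: 0.294
```

Request:
play_rows(deltas=[[[0,0,0,0,8],[0,0,0,0,8],[0,0,0,0,8],[0,0,0,0,8],[0,0,0,0,8]]])

```text
t: 25.8
ee_pos: [444.2, -215.0, 95.2]
ee_rot: [[-0.273, 0.962, 0.002], [0.962, 0.273, -0.001], [-0.001, 0.002, -1.0]]
ft_force: [-0.2, 0.6, 6.1]
gripper_width: 0.293
```

Request:
play_rows(deltas=[[[0,0,-10,0,8],[0,0,-30,0,8],[0,0,-60,0,8],[0,0,-95,0,8],[0,0,-130,0,8]]])

```text
t: 26.3
ee_pos: [443.2, -214.7, 225.8]
ee_rot: [[-0.273, 0.962, -0.0], [0.962, 0.273, -0.0], [-0.0, -0.0, -1.0]]
ft_force: [0.1, -0.5, -0.6]
gripper_width: 0.296
```

Run:
```python
from bench import r
from h import *
plan(r,660.8,157.9,222,76.2)
```

```text
t 26.3 pos [ 443.2 -214.7  225.8] yaw 105.8 tilt -1.0 j1,j6 [-25.8 -41.7] F [ 0.1 -0.5 -0.6] w 0.296
  delta tool [299.2 310.9   3.7] roll 29.6 or -330.4
```

Request:
play_rows(deltas=[[[15,16,0,3,8],[40,42,0,6,8],[68,71,0,9,8],[96,100,0,12,8],[125,130,0,15,8]]])

```text
t: 26.8
ee_pos: [535.1, -57.9, 224.7]
ee_rot: [[-0.012, 1.0, 0.001], [1.0, 0.012, -0.0], [-0.0, 0.001, -1.0]]
ft_force: [1.0, -0.2, -0.3]
gripper_width: 0.292
```

Run:
```python
from bench import r
from h import *
plan(r,660.8,157.9,222,76.2)
```

```text
t 26.8 pos [535.1 -57.9 224.7] yaw 90.7 tilt -1.0 j1,j6 [-6.2 -6.8] F [ 1.  -0.2 -0.3] w 0.292
  delta tool [214.3 128.2   2.7] roll 14.5 or -345.5
```

Request:
play_rows(deltas=[[[35,21,0,3,8],[75,45,0,6,8],[115,69,0,9,8],[150,90,0,12,8],[180,108,0,14.5,8]]])

```text
t: 27.3
ee_pos: [640.6, 124.5, 224.2]
ee_rot: [[0.238, 0.971, -0.0], [0.971, -0.238, -0.0], [-0.0, -0.0, -1.0]]
ft_force: [0.2, 0.3, -0.6]
gripper_width: 0.29
```

Request:
play_rows(deltas=[[[15,8,0,0,8],[30,15,0,0,8],[34,17,0,0,8],[34,17,0,0,8],[34,17,0,0,8]]])

```text
t: 27.8
ee_pos: [664.3, 150.8, 224.3]
ee_rot: [[0.237, 0.972, -0.0], [0.972, -0.237, -0.0], [-0.0, -0.0, -1.0]]
ft_force: [0.7, 0.2, -0.8]
gripper_width: 0.294
```

Run:
```python
from bench import r
from h import *
plan(r,660.8,157.9,92.2,76.2)
im,d=r.get_image('wrist'); cv2.imwrite('pics/w11.png',im)
```

```text
t 27.8 pos [664.3 150.8 224.3] yaw 76.3 tilt -1.0 j1,j6 [12.8 26.5] F [ 0.7  0.2 -0.8] w 0.294
  delta tool [  6.1  -5.  132.1] roll 0.1 or -359.9
```

View pics/w11.png

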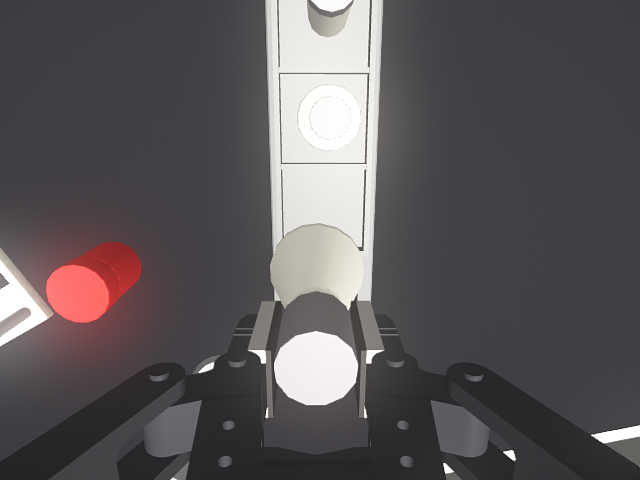

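The flask is held upright by its cap. The pocket column sits about 8 px to the right, which matches the remaining 6 mm correction.

Request:
play_rows(deltas=[[[3,-3,20,0,8],[6,-5,50,0,8],[6,-5,85,0,8],[6,-5,112,0,8],[6,-5,126,0,8]]])

```text
t: 28.35
ee_pos: [659.8, 157.5, 95.7]
ee_rot: [[0.237, 0.971, -0.003], [0.971, -0.237, -0.001], [-0.001, -0.003, -1.0]]
ft_force: [0.5, 0.5, -1.7]
gripper_width: 0.291
```

Request:
play_rows(deltas=[[[0,0,2,0,8],[0,0,4,0,8],[0,0,5,0,8],[0,0,6,0,8],[0,0,6,0,8]]])

```text
t: 28.85
ee_pos: [661.5, 158.5, 92.8]
ee_rot: [[0.236, 0.972, 0.001], [0.972, -0.236, 0.0], [0.001, 0.001, -1.0]]
ft_force: [-0.0, 0.2, -0.9]
gripper_width: 0.294
```

Request:
play_rows(deltas=[[[0,0,0.5,0,8],[0,0,1,0,8],[0,0,1,0,8],[0,0,1,0,8]]])

```text
t: 29.25
ee_pos: [661.5, 158.6, 92.3]
ee_rot: [[0.236, 0.972, 0.002], [0.972, -0.236, 0.0], [0.001, 0.002, -1.0]]
ft_force: [-1.4, 0.5, 5.2]
gripper_width: 0.296
```

Request:
play_rows(deltas=[[[0,0,0,0,30],[0,0,0,0,34],[0,0,0,0,40],[0,0,0,0,60],[0,0,0,0,85]]])

```text
t: 29.75
ee_pos: [661.0, 158.4, 90.7]
ee_rot: [[0.237, 0.972, -0.0], [0.972, -0.237, -0.0], [-0.0, -0.0, -1.0]]
ft_force: [1.0, 0.7, -0.6]
gripper_width: 0.727
```

Request:
play_rows(deltas=[[[0,0,0,0,85],[0,0,0,0,85],[0,0,-40,0,85],[0,0,-90,0,85],[0,0,-140,0,85]]])

```text
t: 30.25
ee_pos: [660.6, 158.3, 232.3]
ee_rot: [[0.237, 0.972, -0.001], [0.972, -0.237, -0.0], [-0.0, -0.001, -1.0]]
ft_force: [0.9, -0.0, 0.3]
gripper_width: 0.852
```

Request:
play_rows(deltas=[[[-45,0,-20,0,85],[-90,0,-20,0,85],[-135,0,-20,0,85],[-180,0,-20,0,85],[-200,0,-20,0,85]]])

```text
t: 30.75
ee_pos: [612.8, -39.1, 251.5]
ee_rot: [[0.239, 0.971, 0.0], [0.971, -0.239, -0.001], [-0.001, 0.001, -1.0]]
ft_force: [0.8, -0.2, -0.2]
gripper_width: 0.849
```

Request:
play_rows(deltas=[[[-45,0,0,0,85],[-90,0,0,0,85],[-110,0,0,0,85],[-110,0,0,0,85],[-110,0,0,0,85]]])

```text
t: 31.25
ee_pos: [587.8, -142.8, 251.0]
ee_rot: [[0.237, 0.971, 0.0], [0.971, -0.237, 0.0], [0.0, 0.0, -1.0]]
ft_force: [0.1, 0.5, 0.2]
gripper_width: 0.847
```

Run:
```python
from bench import r
from h import *
o=r.get_obs(); print(o['t'],o['ee_pos'],np.array(o['qvel']).round(3))
im,d=r.get_image('top'); c=r.calibration('top'); cv2.imwrite('pics/t2.png',im)
s,_=r.get_image('side'); cv2.imwrite('pics/s2.png',s[150:350,240:460])
cv2.imwrite('pics/s2.png',cv2.resize(s[160:300,250:440],(760,560),interpolation=cv2.INTER_CUBIC))
us,vs=np.meshgrid(np.arange(640),np.arange(480))
W=(np.stack([(us-c['cx'])/c['fx']*d,(vs-c['cy'])/c['fy']*d,d],-1)-c['t'])@c['R']
a=np.radians(-13.8);u=np.array([np.cos(a),np.sin(a)]);v=np.array([-u[1],u[0]]);t0=np.array([561.7,182.2])
for nm,k,h in (('jar',-102,64),('vial',-34,80),('bottle',34,88),('flask',102,92)):
    z=13+h; p=proj(c,np.r_[t0+k*u,z])[0].round().astype(int); m=np.zeros((480,640),np.uint8)
    sl=np.s_[p[1]-20:p[1]+20,p[0]-20:p[0]+20]; m[sl]=W[...,2][sl]>z-9
    n,l,st,ce=cv2.connectedComponentsWithStats(m); i=1+st[1:,4].argmax(); X=ray(c,ce[i],z)[0]; q=X[:2]-t0
    zz=np.median(W[...,2][l==i]); print(nm,'tray x,y',(q@u).round(1),(q@v).round(1),'top z',zz.round(1),'expect',z,'diam',round(2*np.sqrt(st[i,4]/np.pi)*(940-z)/515,1))
```

```text
31.25 [ 587.79625715 -142.8209936   251.03286327] [ 0.028  0.002  0.001  0.    -0.     0.   ]
jar tray x,y -102.2 -1.6 top z 75.9 expect 77 diam 46.9
vial tray x,y -34.5 0.1 top z 91.8 expect 93 diam 29.4
bottle tray x,y 34.2 -0.0 top z 100.1 expect 101 diam 24.4
flask tray x,y 100.8 -0.4 top z 104.0 expect 105 diam 26.1
```

View pics/t2.png

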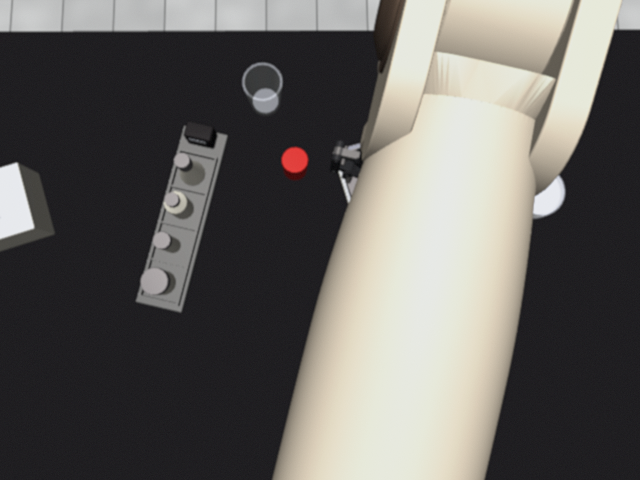

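View pics/s2.png

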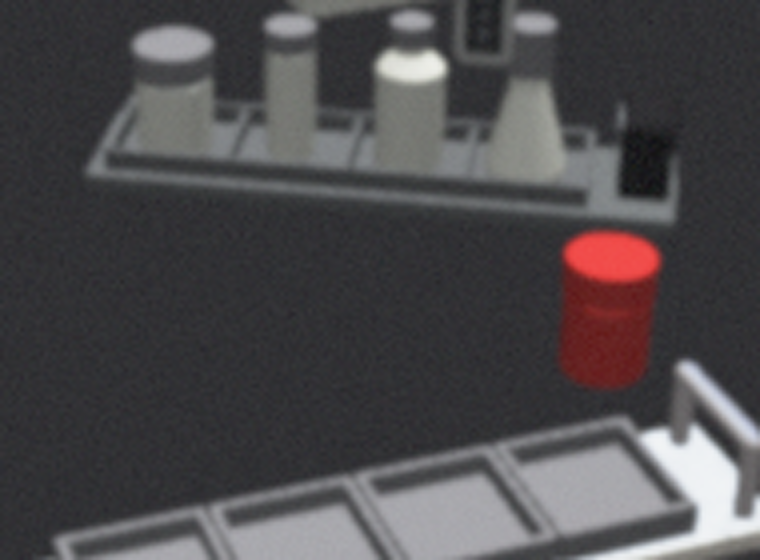

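All four containers stand upright in their pockets in the right order: jar at the end away from the post, then vial, bottle, and the flask beside the post. The robot is clear of everything, so I'm handing in.

```bash
python3 -c "
from bench import r
print(r.hand_in())"
```

```text
the job is handed in; nothing more can be done
None
```

I moved all four containers from the rack to the tray in reverse order and handed the job in at about 31 s. From the end away from the reader post, the order is jar, vial, bottle, flask, so the flask stands beside the post.

**Last checks (top camera):**
- **Position:** Each container was within 2 mm of its pocket centre, against the 22 mm allowed.
- **Height:** Cap tops read 0.9–1.2 mm below the height expected for standing on the pocket floor. That is within the 2 mm calibration.
- **Upright:** Judged by eye in the side and top views. All four looked upright, and I did not measure the tilt angle.
- **Robot:** It was clear of everything and nearly still at hand-in.

**Disagreements along the way:**
- **Rack origin:** The containers sat about 13 mm from where I expected when I took the middle of the rack board as the row centre. I used the measured container positions instead.
- **Tray position:** The wrist camera put the tray about 2.5 mm from the first top-camera estimate. I corrected for this before the first placement, and the pocket-centre check above uses the corrected position.
- **Arm lift on closing:** Closing the fingers pushed the arm up about 3–4 mm on each grasp. I allowed for this when placing.

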